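Bring out the desk camera and hold it up at its second stop

TASK

Pull the parked desk camera out from under the white riser by the small knob on its foot, all the way to the right end of its rail. Then squeeze the release button in the front of the camera's head and, keeping it squeezed, pull the telescopic mast up past its first stop to its second and last stop. Finish while still holding the head there with the button squeezed in; leave all the other things on the desk and on the riser where they are.

Things in the scene. Friction and masses are not known exactly. Their poses are not given: they have to be found in the camera images.
- riser: white fixed riser over a rail. Origin on the desk top, on the rail's middle line below the right end of the board; x away from the robot, y left along the rail (turned up to 0.2 rad). Board x -0.052 to 0.075, y 0 to 0.20, underside at 200 mm, top at 215 mm, on a back panel and a left end panel; front and right end open. Rail 30 wide, 7 high, y -0.175 to 0.175, 12 mm high end stops.
- carriage (a joint): slide of the camera's foot along the rail, m: 0 = farthest left under the board, 0.26 = at the right end stop, mast 130 mm clear of the board's end. It moves along the riser's -y; rail friction about 2 N, and it stays where it is left.
- knob (a point): grip centre of the black round pull knob on the carriage, 48 mm above the desk; axes like the riser's. Knob 25 mm across from 38 to 58 mm above the desk, top at 61 mm. It stands on a flat bar (16 mm wide, top 16 mm above the desk) that runs 140 mm forward (-x of the riser) from the mast's axis, so it is 88 mm in front of the board's edge.
- head: black camera head on the mast: block 40 (x) x 32 (y) x 42 (z) mm, a grey camera barrel of 30 mm side on its right (-y) side, 30 mm from the block's centre. Axes like the riser's. This origin is on the mast's axis, 147 mm below the block's centre (z = 0 with the mast down), and rises with the mast. Head and mast, about 0.2 kg, sink if let go between stops.
- grip (a point): centre of the head's block, 147 mm above the desk with the mast down, level with the button's centre; axes like the riser's. Squeeze here along x: one finger on the button in front, the other on the flat back face 20 mm behind this point. The space above the head is free once the carriage is out.
- button (a joint): steel release button, 18 mm wide, 22 mm high, in the middle of the head's front (-x) face, standing out 6 mm (46 mm over button and back face). Value in m, 0 = out, 0.005 = fully in (still 1 mm proud). Spring 3 N to start, 8 N fully in; the lock lets go above about 0.004. Left out, it locks the mast within 2 mm at each stop.
- mast (a joint): how far the telescopic mast is pulled up, m: 0 = down, 0.05 = first stop, where it locks if the button is not kept in, 0.10 = second stop, its upper end. Needs about 3 N upward with the button in.
- stapler: red and black stapler, 34x136x50 mm, on the desk to the right of the rail; origin at the centre of its underside
- phone: black smartphone, 148x72x8 mm, flat on the desk; origin at the centre of its underside
- tape_roll: roll of tape, 96 mm across, 25 mm high, on top of the riser; origin at the centre of its underside
- glue_stick: glue stick, 25 mm across, 90 mm high, standing on top of the riser; origin at the centre of its underside
- usb_stick: USB stick, 17x48x8 mm, on the desk just behind the right part of the rail; origin at the centre of its underside

How it is judged:
By the outcome, as a careful person would: the job done as asked, in the order asked, and still so for the second after the job is handed in, while the arm keeps its last pose, push and grip.
It also fails if it takes over 51 s, if anything falls off the work surface, if the arm or the gripper's body presses on something with over 40 N, if the wrist force passes 120 N, or if a joint passes its speed limit or range.

ROBOT

A 7-joint arm with a two-finger parallel gripper is mounted at the origin on a cart in front of the work surface, level with it; the furniture and walls round the work are solid. World frame = base frame: x ahead of the robot, y to its left, z up, the work surface at z = 0. Lengths are in mm, angles in rad, forces in N, time in s.
With the tool pointing down it reaches from about 350 to 900 mm from the base axis. Payload 8.1 kg.
Tool frame: the origin (TCP) lies between the finger pads; the fingertips stand 11 mm ahead of it and the grasp point (between the pads) lies 8 mm behind it; z points along the fingers, y is the direction in which the jaws open and shut (so a half turn about z gives the same grasp; the last joint's range is limited). The gripper opens to 85 mm and grips with 20 to 120 N. Pads are 22 mm wide; open, the fingers measure 114 mm over their backs; the gripper's body (76 mm by 85 mm) begins 54 mm behind the grasp point. The pads swing forward as they close: fully open they stand 13 mm farther back than shut.
Start: joints at [-1.39, 0.434, 0.025, 1.573, -0.012, 1.134, -0.075], TCP at [175.03, 600.004, 242.323] pointing down, gripper open.
Joint ranges: [-2.62, 2.62], [-0.44, 2.09], [-1.27, 1.32], [0.08, 2.57], [-1.32, 4.46], [0.12, 2], [-2.74, 2.74]. Speed limits (rad/s): [2.22, 2.22, 3.01, 3.01, 3.14, 3.14, 3.14].

INTERFACE

Orientations are given as a rotation vector (axis times angle).
In Python, from workcell import robot gives the robot as it stands. Calls block until the motion is done:
- robot.goto(position, orientation): joint-space move of the TCP to a pose.
- robot.move_straight(position, rotation=None, v=150): straight line of the TCP; rotation=None keeps the orientation; v is the mean speed in mm/s.
- robot.movej(angles): joint-space move.
- robot.ungrasp() and robot.close(newtons=None): open the fingers fully, or close them until they stop; newtons is the grip in N (None keeps the last).
- robot.pause(seconds).
- robot.ik(position, orientation): joint angles nearest the present ones, or None.
- robot.observe(): the state.
- robot.get_image(name): name is "scene" or "top"; returns (picture, depth): 400x640x3 uint8, red, green, blue; 400x640 float32, mm along the optical axis (not along the pixel's ray), 0 where there is no reading.
- robot.camera_info(name): a dict with "mtx" (3x3 intrinsics, pixels), "view" (4x4, takes a point from world to camera coordinates). Camera axes: x right, y up, looking along -z (the intrinsics and any distortion apply to the point x, -y, -z); pixel columns grow to the right and rows downward; lengths in mm; the calibration is good to about 2 mm. A picture is of the moment at which its call begins. camera_info takes no time and is no camera call.
A pose or a line that the arm cannot do raises robot.IKError and nothing moves.
- robot.hand_in(): hands the job in, once; it reports no verdict.
Trained networks look in the newest picture that a camera, given by its name, has taken for a name from the list of things; names that differ only in an ending like _2 or _b are one class to them, and where a whole thing is asked for, a point or a joint stands for the part that bears it (a point fixed in the world has none). Each returns a list of dicts, best first, with "score" (0 to 1); they miss things now and then, are a little off and sometimes report something else, mostly with a low value. They report only what shows in the picture. A call takes as long as a camera call.
- robot.search_frame(camera, label): "location" ([x, y, z] in mm, in the coordinates of the camera as it stood for that picture, good to about 4 mm: the middle of the surface that is visible of it).
- robot.landmark_of(camera, label): "location" ([x, y, z] in mm, in the coordinates of the camera as it stood for that picture, good to about 4 mm: a listed point, or the origin of a listed thing).
The state is a dict: "time": time; "qpos": joint angles; "qd": joint speeds; "joint_efforts": joint torques, N m; "ee_pos": TCP position; "orientation": TCP orientation; "wrist_force": force on the tool from outside, world axes, zero at the start; "torque": the same for the moment, N m; "finger_gap": finger opening in mm.
Only numpy, scipy, OpenCV 4.12 (cv2) and the standard library are available. Lean on these libraries where they do the work, as an engineer would, in place of code of your own. Each camera call takes 0.05 s, during which the arm holds its last target. There are 200 camera calls.

## Working session

There is one attempt and no reset: what is moved stays moved. The work goes in short steps, each a Python script; the robot and the scene stay as the last script left them, time stands still between calls to the robot, and variables do not carry over. Pictures are saved under pics/ and viewed, about 8 in all and at most 12, crops included, and the job is handed in when it is done.

```bash
mkdir -p pics
cat > h.py <<'E'
import numpy as np, cv2
from workcell import robot
from scipy.spatial.transform import Rotation as R
def w(cam,p):
    V=np.array(robot.camera_info(cam)["view"]); return (np.linalg.inv(V)@np.r_[p,1])[:3]
def snap(cam,name=None):
    im,d=robot.get_image(cam)
    if name: cv2.imwrite(f"pics/{name}.png",im[:,:,::-1])
    return im,d
def px(cam,u,v,d):
    I=robot.camera_info(cam); K=np.array(I["mtx"]); z=d[v,u]
    return w(cam,[(u-K[0,2])/K[0,0]*z,-(v-K[1,2])/K[1,1]*z,-z])
def cloud(cam,d):
    K=np.array(robot.camera_info(cam)["mtx"]); V=np.linalg.inv(np.array(robot.camera_info(cam)["view"]))
    v,u=np.indices(d.shape); P=np.stack([(u-K[0,2])/K[0,0]*d,-(v-K[1,2])/K[1,1]*d,-d],-1)
    return P@V[:3,:3].T+V[:3,3]
def down(a): # tool down, jaws (tool y) along world direction angle a
    y=np.array([np.cos(a),np.sin(a),0]);z=np.array([0,0,-1.]);x=np.cross(y,z)
    return R.from_matrix(np.c_[x,y,z]).as_rotvec()
E
python3 - <<'E'
from h import *
np.set_printoptions(precision=1,suppress=True)
for c in("scene","top"):
    im,d=snap(c,c+"0"); np.save(c+"0.npy",d); I=robot.camera_info(c); print(c,I.keys(),np.array(I["mtx"]).tolist(),w(c,[0,0,0]))
    for l in("riser","knob","head","grip","stapler","phone","tape_roll","glue_stick","usb_stick"):
        for r in robot.landmark_of(c,l)[:2]: print(c,l,round(r["score"],2),w(c,r["location"]))
o=robot.observe();print(o["time"],o["orientation"],o["finger_gap"],o["wrist_force"])
cv2.imwrite("pics/both.png",cv2.resize(np.vstack([cv2.imread("pics/scene0.png"),cv2.imread("pics/top0.png")]),(480,600)))
E
```

```text
scene dict_keys(['mtx', 'view']) [[412.66919197589027, 0.0, 325.29016529194996], [0.0, 412.66919197589027, 200.27515795279245], [0.0, 0.0, 1.0]] [  86.7 -943.3  594.6]
scene riser 0.76 [626.9 -76.9  -3.4]
scene knob 0.83 [491.6 -20.1  48.1]
scene grip 0.82 [630.  -21.  147.5]
scene stapler 0.88 [ 644.4 -358.6   -1.8]
scene phone 0.58 [ 374.5 -337.2   -2.8]
scene phone 0.58 [489.4 -19.9  46.9]
scene tape_roll 0.64 [637.6  46.  215.1]
scene glue_stick 0.79 [673.3 -46.7 216.8]
scene usb_stick 0.43 [ 720.9 -201.8   -2.2]
top dict_keys(['mtx', 'view']) [[446.50913617753895, 0.0, 318.15765979022063], [0.0, 446.50913617753895, 200.73368023730373], [0.0, 0.0, 1.0]] [ 277.9  -89.2 1071.3]
top riser 0.83 [630.7 -82.8   1.9]
top knob 0.58 [490.2 -21.7  45.3]
top stapler 0.75 [ 639.6 -358.    -4. ]
top phone 0.91 [ 371.3 -335.2   -3.5]
top tape_roll 0.55 [641.5  49.  217.2]
top glue_stick 0.58 [671.7 -48.  212.2]
top usb_stick 0.63 [ 722.3 -199.7   -5.1]
1.0 [0.4 3.1 0. ] 85.37835227181532 [-0.7 -0.5  0.6]
```

View pics/scene0.png

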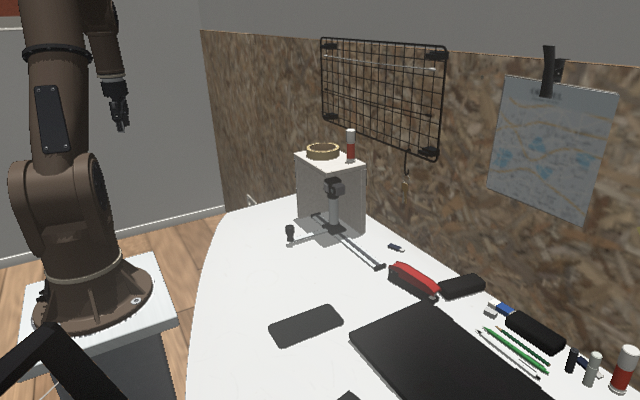

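View pics/top0.png

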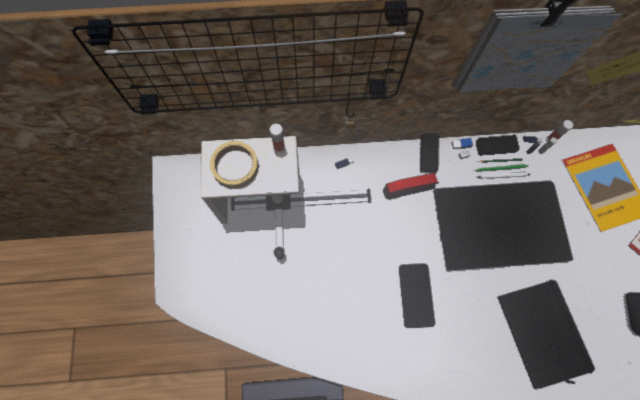

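The carriage is partly under the board: knob at top px (279,254), head under the board edge, rail from (233,203) to (369,196). Next I get the rail direction and knob centre from depth, and check reach.

Run:
```python
from h import *
np.set_printoptions(precision=1,suppress=True)
for c in("top","scene"):
    P=cloud(c,np.load(c+"0.npy")).reshape(-1,3)
    m=(P[:,2]>4)&(P[:,2]<10)&(P[:,1]>-240)&(P[:,1]<-95)&(abs(P[:,0]-630)<30)
    q=P[m]; f=np.polyfit(q[:,1],q[:,0],1); print(c,"rail n",m.sum(),"x=",f)
    m=(P[:,2]>9)&(P[:,2]<20)&(P[:,1]>-275)&(P[:,1]<-235)&(abs(P[:,0]-630)<30); print("stop",m.sum(),P[m].mean(0),P[m].min(0),P[m].max(0))
    m=(P[:,2]>207)&(P[:,2]<220)&(P[:,1]>-120)&(P[:,1]<150)&(P[:,0]>540)&(P[:,0]<740); print("board",cv2.minAreaRect(P[m][:,:2].astype(np.float32)),cv2.boxPoints(cv2.minAreaRect(P[m][:,:2].astype(np.float32))))
    m=(P[:,2]>35)&(P[:,2]<66)&(abs(P[:,0]-490)<30)&(abs(P[:,1]+21)<30); print("knob",m.sum(),P[m].min(0),P[m].max(0),np.median(P[m],0))
for p in([350,300,350],[420,-20,320],[491,-21,140],[491,-21,40],[491,-215,40],[630,-210,230],[630,-210,139],[630,-210,245]):
    for a in(0,np.pi/2,-np.pi/2,np.pi): 
        q=robot.ik(p,down(a)); print(p,round(a,1),q if q is None else np.round(q,2))
```

```text
top rail n 526 x= [  0.  627.2]
stop 49 [ 625.3 -248.9   11.2] [ 610.1 -256.4    9.1] [ 640.8 -235.7   15.9]
board ((640.1505126953125, 19.245399475097656), (200.13308715820312, 129.30307006835938), 89.52064514160156) [[574.7 -80.3]
 [704.  -81.4]
 [705.6 118.8]
 [576.3 119.8]]
knob 100 [476.  -34.8  36.2] [498.9 -11.   64.5] [486.5 -23.3  57.8]
scene rail n 294 x= [  0.  627.9]
stop 41 [ 625.5 -251.    11.2] [ 608.2 -259.1    9. ] [ 641.1 -235.8   14.4]
board ((641.0638427734375, 15.236961364746094), (199.922119140625, 129.0856475830078), 89.40211486816406) [[575.5 -84. ]
 [704.6 -85.4]
 [706.6 114.5]
 [577.6 115.9]]
knob 89 [476.8 -37.1  35.4] [501.1 -15.2  62.1] [486.1 -30.7  52. ]
[350, 300, 350] 0 [-1.2  0.1  0.4  1.8 -0.   1.3 -0.8]
[350, 300, 350] 1.6 [-0.9  0.1  0.1  1.8 -0.   1.3  0.8]
[350, 300, 350] -1.6 [-1.4  0.1  0.6  1.8 -0.   1.3 -2.3]
[350, 300, 350] 3.1 [-0.7  0.1 -0.1  1.8  0.   1.3  2.3]
[420, -20, 320] 0 [-0.9 -0.   0.8  1.9  0.   1.2 -0.1]
[420, -20, 320] 1.6 [-0.8 -0.   0.7  1.9  0.   1.2  1.5]
[420, -20, 320] -1.6 [-1.  -0.   0.9  2.   0.   1.2 -1.6]
[420, -20
[... 685 characters left out ...]
9 -1.8]
[630, -210, 230] 0 [-0.4  0.8  1.2  1.5 -0.7  1.3  0.8]
[630, -210, 230] 1.6 [-0.2  0.6  0.8  1.5 -0.4  1.2  2.2]
[630, -210, 230] -1.6 [-0.4  0.8  1.2  1.5 -0.7  1.3 -0.7]
[630, -210, 230] 3.1 [-0.4  0.7  1.1  1.5 -0.7  1.3 -2.3]
[630, -210, 139] 0 [-0.4  0.8  1.1  1.6 -0.8  1.2  0.9]
[630, -210, 139] 1.6 [-0.1  0.6  0.6  1.6 -0.4  1.   2.2]
[630, -210, 139] -1.6 [-0.4  0.9  1.2  1.6 -0.8  1.2 -0.6]
[630, -210, 139] 3.1 [-0.4  0.9  1.1  1.6 -0.8  1.2 -2.2]
[630, -210, 245] 0 [-0.4  0.7  1.2  1.5 -0.7  1.3  0.8]
[630, -210, 245] 1.6 [-0.2  0.6  0.8  1.5 -0.4  1.2  2.2]
[630, -210, 245] -1.6 [-0.4  0.7  1.2  1.5 -0.7  1.4 -0.7]
[630, -210, 245] 3.1 [-0.4  0.7  1.1  1.5 -0.7  1.3 -2.3]
```

Run:
```python
from h import *
np.set_printoptions(precision=1,suppress=True)
o=down(np.pi/2)
robot.goto([350,300,340],o); robot.goto([440,-22,300],o); robot.goto([489.5,-22,130],o)
robot.move_straight([489.5,-22,40]); s=robot.observe();print(s["time"],s["ee_pos"],s["wrist_force"])
robot.close(25); s=robot.observe();print(s["time"],s["finger_gap"],s["wrist_force"])
snap("top","g"); im,d=snap("scene","grab"); print(s["time"])
```

```text
5.1167 [490.3 -22.   41.1] [ 1.3 -0.4  0.1]
5.7 23.689691118453947 [-1.1  0.3  5.3]
5.7
```

View pics/grab.png

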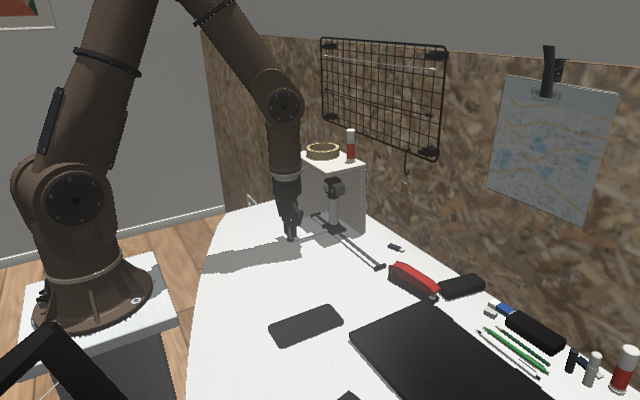

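The fingers hold the knob (px 291,235), gap 23.7 mm. Now pull, with force monitored near the end.

Run:
```python
from h import *
np.set_printoptions(precision=1,suppress=True)
p=np.array(robot.observe()["ee_pos"]); p[2]=41; y0=p[1]; x0=p[0]; s8=.007
def go(y,v): robot.move_straight([x0+s8*(y-y0),y,41],v=v)
go(-195,120); s=robot.observe(); print(s["time"],s["ee_pos"],s["wrist_force"],s["finger_gap"])
for y in np.arange(-199,-232,-3):
    go(y,40); s=robot.observe(); print(round(s["time"],2),s["ee_pos"],s["wrist_force"],round(s["finger_gap"],1))
    if s["wrist_force"][1]>14: break
im,d=snap("scene","pull"); np.save("pull.npy",d); 
for l in("knob","grip"):
    for r in robot.landmark_of("scene",l)[:2]: print(l,round(r["score"],2),w("scene",r["location"]))
```

```text
7.3917 [ 487.9 -194.9   40.6] [ -0.2  -2.3 -11.8] 23.664027923143514
7.64 [ 487.8 -198.8   40.7] [ -2.   -0.  -12.2] 24.0
7.89 [ 487.8 -202.    40.7] [ -2.1   0.  -14.4] 23.6
8.14 [ 487.8 -205.3   40.7] [ -2.1   0.2 -15.6] 23.6
8.39 [ 487.8 -208.3   40.8] [ -4.3  -0.7 -18.3] 23.9
8.64 [ 487.8 -208.6   40.7] [ -3.8   8.5 -12.5] 23.8
8.89 [ 487.8 -208.8   40.6] [-4.7 17.2 -7.7] 24.2
knob 0.69 [ 489.2 -208.3   44.6]
knob 0.6 [673.  -44.9 216.3]
grip 0.67 [ 627.3 -208.9  147.4]
```

View pics/pull.png

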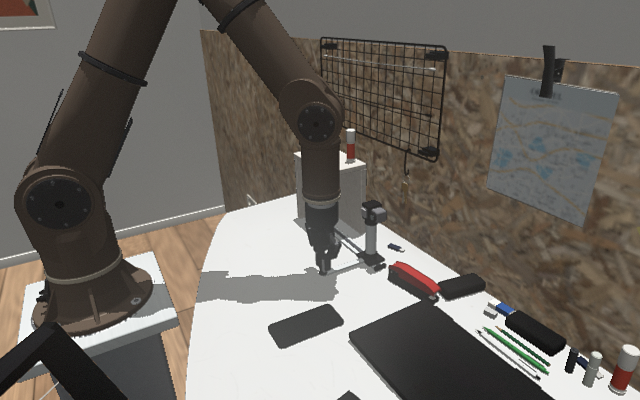

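Carriage hit the end stop (reaction 17 N, no further motion at y≈-208.7); the head stands clear at px (373,212). Release, rise and measure the head.

Run:
```python
from h import *
np.set_printoptions(precision=1,suppress=True)
robot.move_straight([487.8,-209,41],v=60)
robot.ungrasp(); robot.move_straight([487.8,-209,150],v=150); 
robot.goto([488,-209,300],down(0.0)); print(robot.observe()["time"],robot.observe()["wrist_force"])
for c in("scene","top"):
    im,d=snap(c,c+"2"); P=cloud(c,d).reshape(-1,3)
    m=(P[:,2]>115)&(P[:,2]<175)&(abs(P[:,0]-628)<60)&(abs(P[:,1]+215)<60); q=P[m]
    print(c,m.sum()); 
    if m.sum()>20:
        t=q[q[:,2]>158]; print("all",q.min(0),q.max(0)); 
        if len(t): print("top",t.min(0),t.max(0),len(t))
    for l in("knob","grip","riser","button"):
        for r in robot.landmark_of(c,l)[:1]: print(l,round(r["score"],2),w(c,r["location"]))
a=cv2.resize(cv2.imread("pics/scene2.png")[150:300,310:460],(400,400),interpolation=1);b=cv2.resize(cv2.imread("pics/top2.png")[130:270,290:430],(400,400),interpolation=1)
cv2.imwrite("pics/crop2.png",np.hstack([a,b]))
```

```text
12.1417 [-0.3  0.8  0.8]
scene 503
all [ 600.1 -256.6  115.2] [ 645.9 -197.6  169.9]
top [ 601.1 -255.8  158. ] [ 645.9 -197.6  169.9] 229
knob 0.97 [ 484.9 -204.4   45.8]
grip 0.96 [ 625.1 -207.6  149.5]
riser 0.92 [629.5 -78.5  -2.5]Traceback (most recent call last):
  File "<stdin>", line 14, in <module>
ValueError: it knows: glue_stick, grip, head, knob, phone, riser, stapler, tape_roll, usb_stick
```

Run:
```python
from h import *
np.set_printoptions(precision=1,suppress=True)
o=down(-0.008)
robot.goto([626,-210,235],o)
robot.move_straight([626,-210,138],v=90); s=robot.observe(); print(s["time"],s["ee_pos"],s["wrist_force"])
robot.close(35); robot.pause(.2); s=robot.observe(); print(s["time"],s["ee_pos"],s["finger_gap"],s["wrist_force"])
im,d=snap("scene","sq")
cv2.imwrite("pics/sqc.png",cv2.resize(cv2.imread("pics/sq.png")[130:300,290:470],(635,600),interpolation=1))
```

```text
14.225 [ 626.4 -210.3  138.7] [-0.6 -0.   0.3]
14.9083 [ 626.7 -210.1  138.6] 39.38937584244495 [2.4 0.5 5.2]
```

View pics/sqc.png

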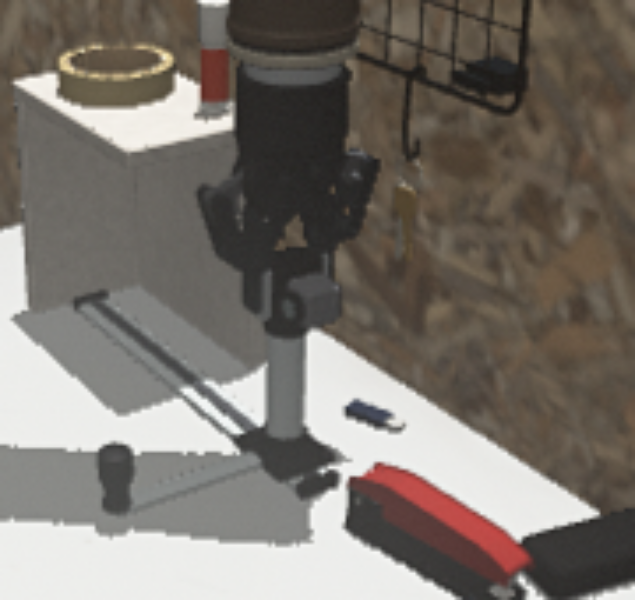

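The gripper holds the head front and back (crop px 290,290); the 39.4 mm gap matches a fully pressed button (41 mm less the ~1.3 mm offset seen on the knob). Pull up.

Run:
```python
from h import *
np.set_printoptions(precision=1,suppress=True)
for z,v in[(143,30),(165,40),(190,40),(215,40),(230,40),(236,30),(238,30),(240,30),(242,30)]:
    robot.move_straight([626,-210,z],v=v); s=robot.observe(); print(round(s["time"],2),s["ee_pos"],s["wrist_force"],round(s["finger_gap"],1))
    if s["wrist_force"][2]<-18: break
c="scene"; im,d=snap(c,"up"); P=cloud(c,d).reshape(-1,3)
for l in("grip","head","knob","stapler","usb_stick","tape_roll","glue_stick","phone"):
    for r in robot.landmark_of(c,l)[:1]: print(l,round(r["score"],2),w(c,r["location"]))
```

```text
15.28 [ 626.6 -210.   142.9] [ 6.5 -1.3 -2.2] 39.8
15.97 [ 626.5 -210.   164.8] [ 5.5 -0.4 -2. ] 39.6
16.75 [ 626.6 -209.9  189.8] [ 6.  -1.  -1.8] 39.9
17.52 [ 626.5 -209.9  214.7] [ 5.6 -0.6 -2. ] 39.7
18.05 [ 626.5 -209.9  229.7] [ 6.8 -0.9 -2.3] 39.6
18.4 [ 626.5 -209.8  235.6] [ 5.8 -0.2 -2.4] 40.1
18.65 [ 626.5 -209.8  237.6] [ 6.5 -0.3 -2.5] 39.6
18.9 [ 626.4 -209.6  238.8] [ 7.4 -1.6 -6.8] 39.7
19.15 [ 626.3 -208.6  239. ] [ 11.   -0.3 -19.1] 39.7
grip 0.64 [ 628.8 -208.2  250.7]
head 0.72 [ 486.4 -204.4   48.7]
knob 0.97 [ 488.  -206.3   43.6]
stapler 0.91 [ 644.9 -359.1   -1.6]
usb_stick 0.51 [ 719.8 -198.8   -1.3]
tape_roll 0.56 [642.6  47.1 215.9]
glue_stick 0.46 [676.1 -46.3 216.6]
phone 0.94 [ 372.9 -337.2   -1.7]
```

View pics/up.png

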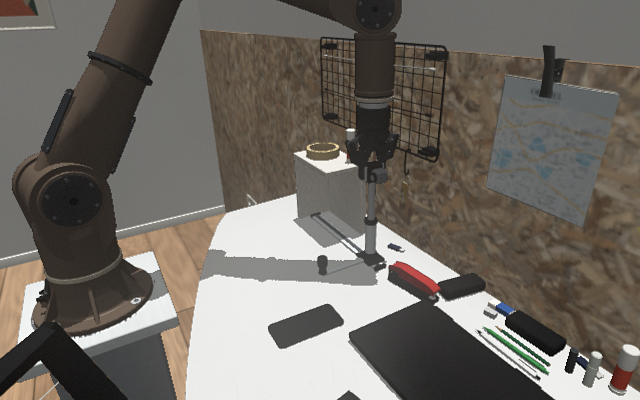

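The mast is at its upper stop (force rises, z stays at 239; grip about 103 mm above its first reading), with the head at px (372,172). Relax the pull slightly so it cannot creep, check, and hand in.

Run:
```python
from h import *
np.set_printoptions(precision=1,suppress=True)
robot.move_straight([626,-210,240.3],v=30); robot.pause(1.0)
s=robot.observe(); print(s["time"],s["ee_pos"],s["wrist_force"],s["finger_gap"])
snap("scene")
for r in robot.landmark_of("scene","grip")[:1]: print(w("scene",r["location"]))
if s["ee_pos"][2]>237.5 and s["finger_gap"]<40.6: robot.hand_in(); print("in")
```

```text
20.85 [ 626.4 -208.7  238.8] [ 7.3  1.4 -8.6] 39.85538748952303
[ 627.3 -207.8  249.7]
the job is handed in; nothing more can be done
in
```

The job is done and handed in at about 21 s, with the gripper still holding the head at the mast's upper stop and the button squeezed in.

- **Carriage:** I pulled it out by the knob until it stopped moving at the right end stop. It pushed back with 17 N there, at y ≈ -209 mm. I had expected about -212 from the measured riser pose, which is within measuring error.
- **Button:** I squeezed the head along x with 35 N. The finger gap stayed at 39.4–40.1 mm throughout. The gripper reads about 1.3 mm low (seen on the 25 mm knob), so that fits the 41 mm of a fully pressed button. The button itself cannot be read directly.
- **Mast:** I pulled it up in one go with the button held in. It rose about 100 mm and then stopped, with the force climbing to 19 N, so I eased the pull to about 9 N. After a 1 s hold the tool was at z 238.8 mm and had not sunk. The camera put the grip point at z 249.7 mm, against 247 expected, which is within its accuracy.
- **Other things:** A check just before handing in found the stapler, phone, tape roll, glue stick and USB stick within about 5 mm of where they started, close to the detector's accuracy. In that check, the detector's "head" result pointed at the knob, so I ignored it.

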